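# Prop up the headdress display frame

## Robot

A 6-joint arm with a two-finger parallel gripper is mounted at the origin on the work surface. World frame = base frame: x ahead of the robot, y to its left, z up, the work surface at z = 0. Lengths are in mm, angles in rad, forces in N, time in s.
With the tool pointing down it reaches from about 350 to 975 mm from the base axis. Payload 17.4 kg.
Tool frame: the origin (TCP) lies at the very end of the fingers, on their centre line; the grasp point (between the pads) lies ctrl.grip_point_offset behind it (ctrl.grip_point_offset is the distance from the TCP to the grasp point, in mm); x points along the fingers, y is the direction in which the jaws open and shut, and the axes are right-handed (so a half turn about x gives the same grasp; the last joint's range is limited). The gripper opens to 85 mm and grips with 20 to 120 N. Pads are 22 mm wide; open, the fingers measure 114 mm over their backs; the gripper's body (76 mm by 85 mm) begins 54 mm behind the grasp point. The pads swing forward as they close: fully open they stand 13 mm farther back than shut.
Start: joints at [-1.163, 0.116, 1.442, -0, 1.584, -0.038], TCP at [291.038, -609.04, 231.303] pointing down, gripper open.
Joint ranges: [-2.83, 2.83], [-0.83, 2.19], [0.07, 2.5], [-1.14, 4.28], [0.01, 3], [-2.97, 2.97]. Speed limits (rad/s): [1.89, 1.89, 2.22, 3.14, 3.14, 3.14].

## Interface

Orientations are given as a unit quaternion [x, y, z, w].
In Python, from rig import ctrl gives the robot as it stands.
- The arm moves only by the tool carry_out, never from a script. Its argument "deltas" is a list of rows, each an object with "travel": the shift along the world's x, y, z in cm, a list of three; "spin": the turn about the world's z in degrees; "grip": the opening, from 0 (shut) to 1 (fully open). In form: [{"travel": [tx, ty, tz], "spin": spin, "grip": grip}, ...]. A call has 1 to 5 rows; each row is the pose to reach, as a shift and turn from the pose commanded when the call began; what a row does not reach only later rows make up. A row lasts 1/8 s, in which the tool goes at most 62.5 mm and 10.7 degrees, less where a joint would pass 70% of its speed; a pose out of reach is approached as far as the arm can. A call with a gripper value outside its range is refused whole. The fingers move at their own pace and stop on an object; "newtons" is the grip in N (left out, the last holds). Time passes only in rows, so rows that repeat a pose let the fingers close. It gives the time, the measured TCP pose, the force and the opening at its end, in the units of the state.
- ctrl.state(): the state, without advancing time (a new reading comes with each control period).
- ctrl.get_image(name): name is "side" or "top" or "wrist"; returns the picture (480x640x3 uint8, red, green, blue); there is no depth.
- ctrl.calibration(name): a dict with "camera_matrix" (3x3 intrinsics, pixels), "k1" (the pictures are not rectified: a ray, as slopes to the right and down, at radius r is drawn at 1 + k1 r^2 times it, then the intrinsics apply), "origin" and "rotation" of the camera in the world; the wrist camera has in their place "tool_from_camera" (4x4, takes a point from camera to tool coordinates, whose origin is the TCP and whose axes are the tool frame's). Camera axes: x right, y up, looking along -z (the intrinsics and any distortion apply to the point x, -y, -z); pixel columns grow to the right and rows downward; lengths in mm; the calibration is good to about 2 mm. A picture is of the moment at which its call begins: read the wrist's pose just before it. calibration takes no time and is no camera call.
- ctrl.finish_job(): hands the job in, once; it reports no verdict.
The state is a dict: "clock": time; "q": joint angles; "qd": joint speeds; "joint_torque": joint torques, N m; "position": TCP position; "orientation": TCP orientation; "force": force on the tool from outside, world axes, zero at the start; "ft_torque": the same for the moment, N m; "width": opening from 0.0 (shut) to 1.0 (fully open).
Only numpy, scipy, OpenCV 4.12 (cv2) and the standard library are available. Lean on these libraries where they do the work, as an engineer would, in place of code of your own. Each camera call takes 0.05 s, during which the arm holds its last target.

## Task

Set the headdress ornament up for its pearls to be glued: first lower the blue-topped lid of the pearl tray until it is fully closed, because the kickstand will stand on it. Then swing the red kickstand on the back of the leaning frame up over the top and all the way down to its stop, and after that raise the frame (its yellow top rail is a good place to take it) until it stands upright with the kickstand foot on the lid. Finish while still holding the frame upright, since it tips forward again if let go; leave the bowl, jar and brush where they are.

Things in the scene. Friction and masses are not known exactly. Their poses are not given: they have to be found in the camera images.
- stand: Fixed display stand: dark wooden base board 200 x 260 x 12 mm. Origin on the work surface below the frame's hinge line; its x axis runs along that hinge line, z up. The board reaches from y -65 to +195 mm. The pearl tray (130 mm along x, 160 mm along y, centre at x 0, y +105 mm, rim at height 40 mm) is on its +y side. The frame leans to its -y side.
- lid (a joint): Tray lid, a light wooden board with a blue panel on its outer face, 130 (hinge to free edge, along x) x 160 x 6 mm. 0 = closed flat on the tray (outer face then at height 46 mm), grows as it opens; at 1.57 it stands upright. Hinged on the tray's +x rim, opening upward. The hinge is stiff: the lid stays where it is left and takes about 2 N at its free edge to move.
- lid_hinge (a point): Point on the lid's hinge line, middle of its 160 mm length (stand x +65, y +105 mm, height 40 mm; on the lid's underside).
- lid_edge (a point): Middle of the lid's free edge, on its outer (blue) face, 130 mm from the hinge line.
- frame (a joint): Tilt of the display frame. 0 = upright; positive = leaning forward to the stand's -y side. It rests against its stop at about 0.45. About 0.7 kg, heavier on the ornament side, so at 0 it still tips forward unless held; about 2 N at the rail raises it. With the kickstand down and the lid closed, the foot lands on the lid at about 0 and stops it going further; otherwise it would fall backwards to -0.35.
- frame_hinge (a point): Point on the frame's hinge line, height 30 mm, at the stand's x 0, y 0.
- display_frame: The whole tilting frame (aluminium posts 140 mm apart, blue ornament disc 100 mm across standing up to 55 mm off the front, two bracket arms at the back that carry the kickstand pivot). Origin on the hinge line, z up along the posts.
- rail (a point): Middle of the yellow round top rail, 16 mm diameter, 170 mm long along the stand's x, 230 mm from the hinge line. Free on both sides and above; it can turn between gripper pads.
- kickstand (a joint): Red kickstand, 115 mm long from pivot to foot. 0 = stowed, parallel to the frame and pointing up (with the frame leaning it leans forward with it, 80 mm behind it); grows as it swings to the stand's +y side, passes the vertical at about the frame's lean (0.45), then falls by its own weight outward and down to its stop at 3.24. Under 1 N moves it.
- kickstand_pivot (a point): Pivot of the kickstand, parallel to the stand's x, on the frame 137 mm up from the hinge line and 80 mm behind it (to +y).
- foot (a point): Centre of the kickstand's foot, a black rubber crossbar 50 mm long (along the stand's x) and 14 mm thick, 115 mm from the pivot.
- glue_bowl: White porcelain bowl, 100 mm across, 50 mm high, origin under its centre. Bystander.
- pearl_jar: Glass jar with a red cap, 60 mm across, 85 mm high, origin under its centre. Bystander.
- brush: Brush lying flat, 170 mm long. Bystander.

How it is judged (in metres and radians):
On the way, in this order (a step that is already met when the one before it is completed fails the run):
1. the tray lid is closed (value of joint lid below 0.05 rad), for 0.2 s.
2. the kickstand is over and down at its stop, lid closed, frame still leaning (value of joint lid below 0.05 rad and value of joint kickstand above 3.15 rad and value of joint frame above 0.2 rad), for 0.2 s.
3. the frame is raised upright and held (value of joint frame between -0.06 and 0.06 rad and contact force between the fingers and display_frame above 0.1 N), for 0.2 s.
At the end, for the whole second after the job is handed in: Lid closed (within 0.05 rad), kickstand down at its stop (beyond 3.15 rad), frame within 0.06 rad (3.4 degrees) of upright and still, the foot down on the lid (its centre less than 58 mm above the work surface), and the fingers still holding it (more than 0.1 N of contact) (all of step 3 and value of joint lid below 0.05 rad and value of joint kickstand above 3.15 rad and velocity of joint frame between -0.1 and 0.1 rad/s and z of foot in the frame of stand below 0.058 m); the arm keeps its last pose, push and grip.
It fails at once if a bystander was moved more than 30 mm (distance of any of glue_bowl, pearl_jar, brush from where it was at the start of the episode above 0.03 m).
It also fails if it takes over 67 s, if anything falls off the work surface, if the arm or the gripper's body presses on something with over 40 N, if the wrist force passes 120 N, or if a joint passes its speed limit or range.

## Working session

There is one attempt and no reset: what is moved stays moved. The work goes in short steps, Python scripts to look and compute and a tool call to move; the robot and the scene stay as the last step left them, time stands still between calls to the robot, and variables do not carry over. Pictures are saved under pics/ and viewed, and the job is handed in when it is done.

Besides the shell and the picture viewer there is one more tool, called after "Emit:" in YAML: its name, and indented under it one key for each argument. carry_out: Moves the arm, as the interface text tells. Its arguments: {"type":"object","properties":{"deltas":{"type":"array","items":{"type":"object","properties":{"travel":{"type":"array","items":{"type":"number"}},"spin":{"type":"number"},"grip":{"type":"number"}}}},"newtons":{"type":"number"}},"required":["deltas"]}

```bash
mkdir -p pics; ls; python3 - <<'E'
from rig import ctrl
import cv2
for n in ["side","top","wrist"]:
    im=ctrl.get_image(n); cv2.imwrite(f"pics/{n}0.png",im[:,:,::-1]); print(n,ctrl.calibration(n))
print(ctrl.state(), ctrl.grip_point_offset)
E
```

```text
pics
side {'camera_matrix': array([[506.73687667,   0.        , 322.15260257],
       [  0.        , 506.73687667, 239.75669935],
       [  0.        ,   0.        ,   1.        ]]), 'k1': -0.07252030319793139, 'origin': array([1210.00989203,  -25.80959014,  853.60308811]), 'rotation': array([0.29269913, 0.26703865, 0.62387047, 0.67364918])}
top {'camera_matrix': array([[486.54450629,   0.        , 321.81327538],
       [  0.        , 486.54450629, 237.80833862],
       [  0.        ,   0.        ,   1.        ]]), 'k1': -0.054183264557861086, 'origin': array([ 482.18454932,   23.05411634, 1245.75157083]), 'rotation': array([-1.35419411e-02,  6.95369493e-04,  7.09084009e-01, -7.04993617e-01])}
wrist {'camera_matrix': array([[358.35081034,   0.        , 317.08224182],
       [  0.        , 358.35081034, 244.93090502],
       [  0.        ,   0.        ,   1.        ]]), 'k1': -0.05992909800857848, 'tool_from_camera': array([[-1.02434682e-03,  2.88307651e-01, -9.57537283e-01,
        -1.42749605e+02],
       [ 9.99999450e-01,  7.92111261e-05, -1.04592176e-03,
         1.53270016e-02],
       [-2.25699638e-04, -9.57537828e-01, -2.88307573e-01,
        -7.39918900e+01],
       [ 0.00000000e+00,  0.00000000e+00,  0.00000000e+00,
         1.00000000e+00]])}
{'clock': 0.15, 'q': array([-1.16279100e+00,  1.16352832e-01,  1.44211423e+00, -1.70909424e-05,
        1.58400512e+00, -3.77754361e-02]), 'qd': array([ 0.00058458, -0.00023844, -0.00262024,  0.00108113,  0.00158415,
        0.00040435]), 'joint_torque': array([-5.52599238e-05, -7.32507133e+01, -6.32850695e+01, -1.98438474e-04,
        5.00604059e-03, -6.92328062e-07]), 'position': array([ 290.97761634, -608.89637335,  230.74574937]), 'orientation': array([-0.68955158, -0.15661   ,  0.68967793, -0.15600092]), 'force': array([-0.78985956,  0.3772361 , -0.05773016]), 'ft_torque': array([-0.05310199,  0.00145814, -0.0066747 ]), 'width': 1.00428573465429} 18.700000000000003
```

View pics/side0.png

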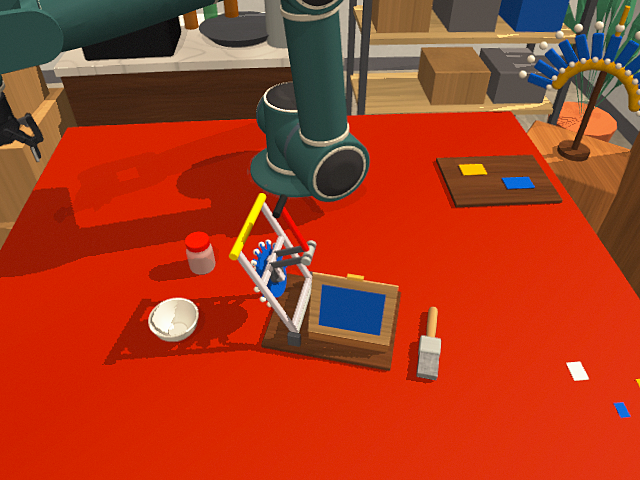

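View pics/top0.png

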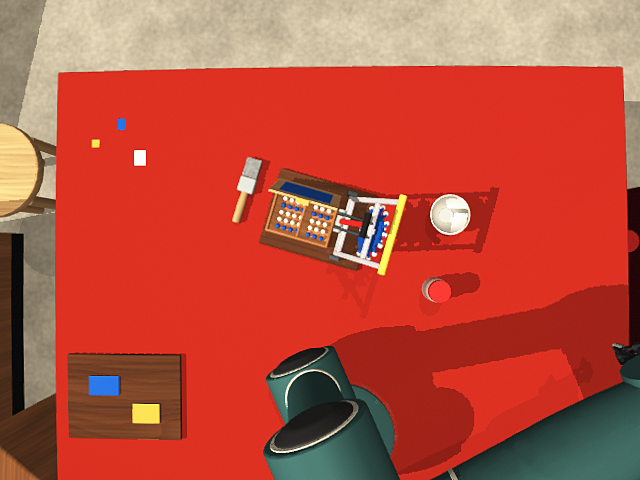

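```bash
cat > h.py <<'E'
import numpy as np, cv2
from scipy.spatial.transform import Rotation as R
from rig import ctrl
def cam(n):
    c=ctrl.calibration(n)
    if n=="wrist":
        s=ctrl.state(); T=c["tool_from_camera"]; Rt=R.from_quat(s["orientation"]).as_matrix()
        return c["camera_matrix"],c["k1"],s["position"]+Rt@T[:3,3],Rt@T[:3,:3]
    return c["camera_matrix"],c["k1"],c["origin"],R.from_quat(c["rotation"]).as_matrix()
def ray(C,uv):
    K,k,o,M=C; d=np.array([k,0,0,0])
    x,y=cv2.undistortPoints(np.array([[uv]],float),K,d)[0,0]
    v=M@np.array([x,-y,-1]); return o,v/np.linalg.norm(v)
def onz(C,uv,z):
    o,v=ray(C,uv); return o+v*(z-o[2])/v[2]
def proj(C,p):
    K,k,o,M=C; c=M.T@(np.asarray(p,float)-o); x,y=c[0]/-c[2],-c[1]/-c[2]
    f=1+k*(x*x+y*y); return np.array([K[0,0]*x*f+K[0,2],K[1,1]*y*f+K[1,2]])
def two(C1,a,C2,b):
    o1,v1=ray(C1,a);o2,v2=ray(C2,b)
    t=np.linalg.lstsq(np.c_[v1,-v2],o2-o1,rcond=None)[0]
    p,q=o1+v1*t[0],o2+v2*t[1]; return (p+q)/2,np.linalg.norm(p-q)
E
python3 - <<'E'
import cv2
t=cv2.imread('pics/top0.png')[140:290,220:420];cv2.imwrite('pics/top0z.png',cv2.resize(t,None,fx=4,fy=4,interpolation=cv2.INTER_CUBIC))
t=cv2.imread('pics/side0.png')[180:380,220:420];cv2.imwrite('pics/side0z.png',cv2.resize(t,None,fx=3,fy=3,interpolation=cv2.INTER_CUBIC))
E
```

```text
(no output)
```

View pics/top0z.png

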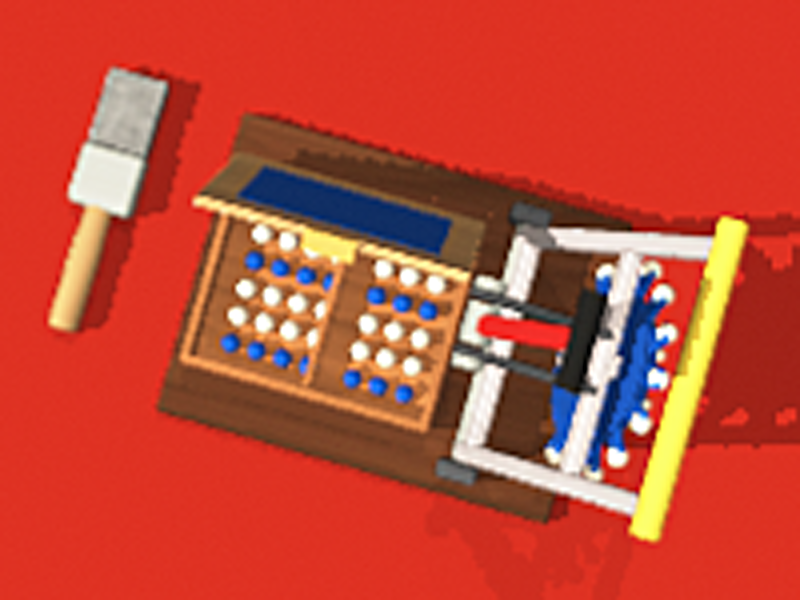

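View pics/side0z.png

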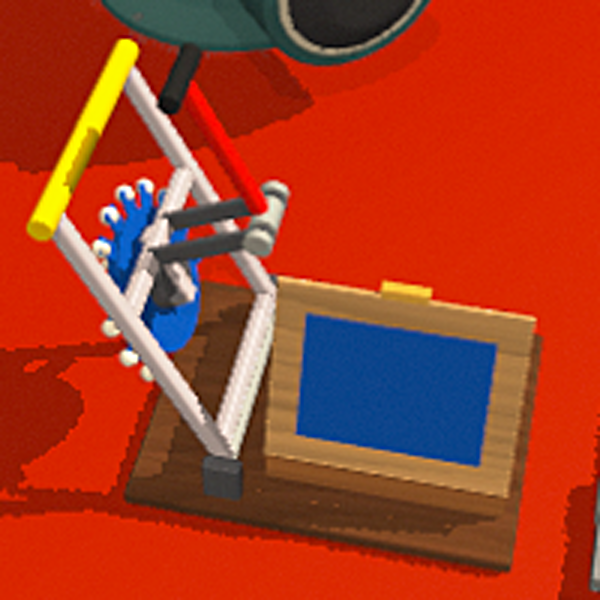

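View pics/wrist0.png

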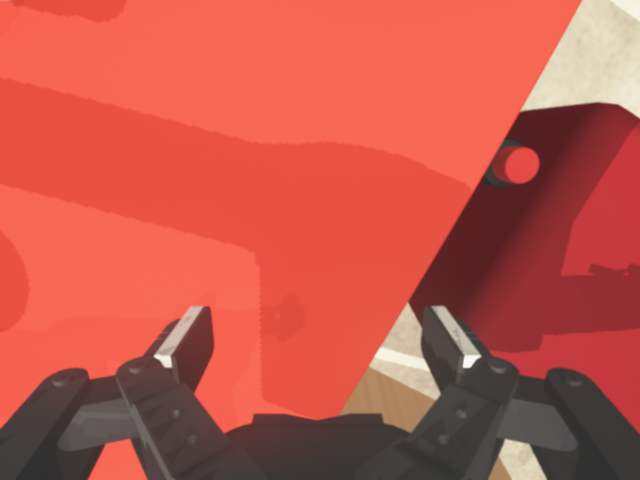

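```bash
python3 - <<'E'
from h import *
T=cam("top");S=cam("side")
z=lambda a,b:(a/4+220-0.4,b/4+140-.4)
s=lambda a,b:(a/3+220-.3,b/3+180-.3)
print(T[3])
c=[onz(T,z(*p),12) for p in [(245,114),(160,408),(548,522)]]
print(np.round(c,1))
c2=[onz(S,s(*p),12) for p in [(512,560),(128,492)]]; print("side corners",np.round(c2,1))
print("rail ends",two(T,z(732,225),S,s(126,48)) , two(T,z(647,535),S,s(42,228)))
print("rail ends2",two(T,z(732,225),S,s(42,228)) , two(T,z(647,535),S,s(126,48)))
# lid free edge corners
print("lid", two(T,z(197,202),S,s(536,318)), two(T,z(472,275),S,s(278,278)))
print("foot",two(T,z(590,340),S,s(180,78)))
print("pivot?",two(T,z(485,325),S,s(265,205)))
print("bowl",onz(T,(450,214),50),"jar",onz(T,(439,291),85),"brush",onz(T,(252,160),0),onz(T,(236,221),0))
E
```

```text
[[-0.00560123  0.99978057 -0.02018521]
 [-0.99981823 -0.00596703 -0.01810781]
 [-0.01822429  0.02008011  0.99963226]]
[[685.6 149.   12. ]
 [498.4 203.8  12. ]
 [424.8 -42.2  12. ]]
side corners [[684.3 152.1  12. ]
 [613.  -93.5  12. ]]
rail ends (array([576.29943546, -88.35182656, 359.67473637]), np.float64(40.12736177360153)) (array([ 420.90404226, -125.37815667,   71.4647253 ]), np.float64(53.38870615408627))
rail ends2 (array([ 588.47235109, -125.96570028,  238.48147143]), np.float64(1.3028014411011544)) (array([428.47765683, -79.82131836, 240.21572944]), np.float64(2.562239872828778))
lid (array([611.8113984 , 162.411618  , 163.17864551]), np.float64(3.6778165028506304)) (array([569.3802586 ,   8.81989912, 165.70200833]), np.float64(3.3292136648535378))
foot (array([526.81464047, -45.48386614, 293.78126781]), np.float64(5.905115002349177))
pivot? (array([539.638896  ,   2.76177627, 200.18528954]), np.float64(3.8226292956679586))
bowl [ 562.99919739 -270.84495032   50.        ] jar [ 377.33881222 -234.15551637   85.        ] brush [709.42410254 224.84127914   0.        ] [551.96442708 266.46051886   0.        ]
```

```bash
cat >> h.py <<'E'
O=np.array([537.2,-7.7]);A=np.radians(-16.2);EX=np.array([np.cos(A),np.sin(A)]);EY=np.array([-np.sin(A),np.cos(A)])
def W(sx,sy,z): return np.r_[O+EX*sx+EY*sy,z]
def ST(p): d=np.asarray(p)[:2]-O; return np.r_[d@EX,d@EY,p[2]]
def yaw():
    s=ctrl.state();M=R.from_quat(s["orientation"]).as_matrix();return np.degrees(np.arctan2(M[1,1],M[0,1])), M
E
python3 - <<'E'
from h import *
s=ctrl.state();p=s["position"];y,M=yaw();print(y,M.round(3),ST(p))
print("desired jaw", np.degrees(np.arctan2(EY[1],EY[0])))
for q in [(100,130,380),(100,130,130),(60,130,120),(40,130,120)]: print(q,W(*q).round(0),((W(*q)-p)/10).round(1))
T=cam("top");S=cam("side")
for n,q in dict(rail=(0,-100,237),foot=(0,-37,292),piv=(0,12.4,188),lid=(25,105,164),corner=(100,-65,12),hinge=(65,105,40)).items(): print(n,proj(T,W(*q)).round(0),proj(S,W(*q)).round(0))
E
```

```text
-64.45865562482327 [[-0.     0.431 -0.902]
 [ 0.001 -0.902 -0.431]
 [-1.    -0.001 -0.   ]] [ -68.71735916 -646.01893633  230.74574937]
desired jaw 73.8
(100, 130, 380) [669.  89. 380.] [37.9 69.8 14.9]
(100, 130, 130) [669.  89. 130.] [ 37.9  69.8 -10.1]
(60, 130, 120) [631. 100. 120.] [ 34.   70.9 -11.1]
(40, 130, 120) [612. 106. 120.] [ 32.1  71.5 -11.1]
rail [392. 234.] [248. 225.]
foot [364. 225.] [279. 206.]
piv [339. 221.] [308. 253.]
lid [302. 199.] [354. 279.]
corner [378. 195.] [260. 345.]
hinge [309. 189.] [348. 337.]
```

Emit:
carry_out:
  deltas:
    - {"travel": [0,0,6],"spin": 10,"grip": 0}
    - {"travel": [2,4,12],"spin": 20,"grip": 0}
    - {"travel": [5,9,16],"spin": 30,"grip": 0}
    - {"travel": [8,14,17],"spin": 40,"grip": 0}
    - {"travel": [11,19,17],"spin": 50,"grip": 0}
  newtons: 40

```text
clock: 0.78
position: [396.4, -426.4, 402.1]
orientation: [0.558, 0.434, -0.558, 0.435]
force: [1.1, -0.4, 0.2]
width: -0.002
```

Emit:
carry_out:
  deltas:
    - {"travel": [3,5.5,0],"spin": 10,"grip": 0}
    - {"travel": [6,11,0],"spin": 20,"grip": 0}
    - {"travel": [9,16.5,0],"spin": 30,"grip": 0}
    - {"travel": [12,22,0],"spin": 40,"grip": 0}
    - {"travel": [15,27,0],"spin": 50,"grip": 0}

```text
clock: 1.4
position: [546.3, -155.7, 400.8]
orientation: [0.322, 0.63, -0.322, 0.63]
force: [-0.1, -0.4, 0.2]
width: 0.002
```

Emit:
carry_out:
  deltas:
    - {"travel": [3,5.5,0],"spin": 10,"grip": 0}
    - {"travel": [6,11,0],"spin": 20,"grip": 0}
    - {"travel": [9,16.5,0],"spin": 30,"grip": 0}
    - {"travel": [11.8,22,0],"spin": 38.3,"grip": 0}
    - {"travel": [11.8,23.8,-4],"spin": 38.3,"grip": 0}

```text
clock: 2.02
position: [665.4, 83.4, 361.6]
orientation: [0.098, 0.699, -0.097, 0.701]
force: [0.8, 0.5, -1.4]
width: 0.001
```

Emit:
carry_out:
  deltas:
    - {"travel": [0,0,-6],"spin": 0,"grip": 0}
    - {"travel": [0,0,-12],"spin": 0,"grip": 0}
    - {"travel": [0,0,-18],"spin": 0,"grip": 0}
    - {"travel": [0,0,-23],"spin": 0,"grip": 0}
    - {"travel": [0,0,-23],"spin": 0,"grip": 0}

```text
clock: 2.65
position: [661.9, 80.0, 126.6]
orientation: [0.099, 0.702, -0.1, 0.698]
force: [-0.3, 0.4, 0.3]
width: -0.004
```

```bash
python3 - <<'E'
from h import *
s=ctrl.state();y,M=yaw();print(s["position"],ST(s["position"]),y,s["force"],s["q"])
im=ctrl.get_image("side");cv2.imwrite("pics/side1.png",cv2.resize(im[130:430,180:480,::-1],None,fx=2,fy=2))
c=W(65,135,40)
for th in [1.2,1.0,.8,.6,.4,.2,0]:
    r=105; d=np.array([-np.cos(th),np.sin(th)]); n=np.array([np.sin(th),np.cos(th)])
    # contact: finger bottom edge at -sx side half-width 11
    q=np.array([65,40])+d*r+n*6; tip=(q[0]+11,130,q[1])
    print(th,np.round(tip),((W(*tip)-s["position"])/10).round(1))
E
```

```text
[661.91575992  80.03567285 126.64163796] [ 95.28628435 119.04660044 126.64163796] 73.84450998319402 [-0.26729657  0.43286534  0.28173043] [ 8.20872938e-02  1.48206094e-01  1.57715673e+00 -2.68782119e-05
  1.42315113e+00 -1.20673046e+00]
1.2 [ 44. 130. 140.] [-4.7  2.5  1.3]
1.0 [ 24. 130. 132.] [-6.5  3.   0.5]
0.8 [  7. 130. 120.] [-8.2  3.5 -0.7]
0.6 [ -7. 130. 104.] [-9.5  3.9 -2.2]
0.4 [-18. 130.  86.] [-10.6   4.2  -4. ]
0.2 [-26. 130.  67.] [-11.3   4.4  -6. ]
0 [-29. 130.  46.] [-11.6   4.5  -8.1]
```

View pics/side1.png

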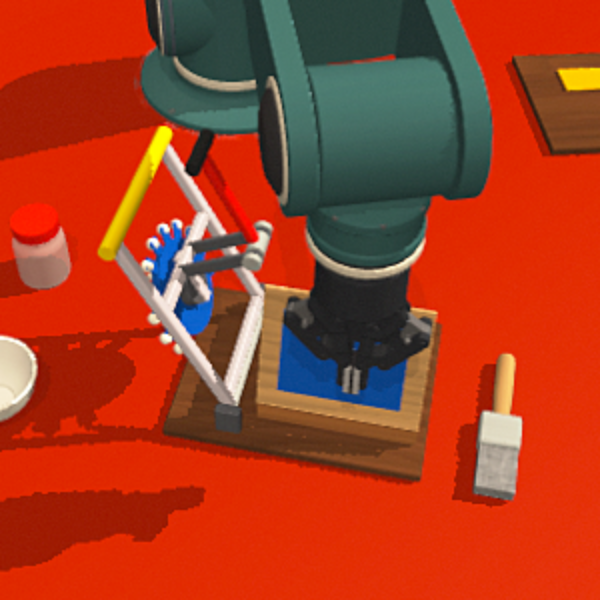

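Emit:
carry_out:
  deltas:
    - {"travel": [-2,3.2,1.2],"spin": 0,"grip": 0}
    - {"travel": [-4.3,3.9,1.2],"spin": 0,"grip": 0}
    - {"travel": [-5.4,4.2,0.8],"spin": 0,"grip": 0}
    - {"travel": [-6.2,4.4,0.4],"spin": 0,"grip": 0}
    - {"travel": [-7,4.7,-0.2],"spin": 0,"grip": 0}

```text
clock: 3.32
position: [593.9, 127.0, 129.0]
orientation: [0.1, 0.7, -0.099, 0.7]
force: [0.5, 0.1, 1.5]
width: -0.001
```

Emit:
carry_out:
  deltas:
    - {"travel": [-0.7,0.2,-0.5],"spin": 0,"grip": 0}
    - {"travel": [-1.3,0.4,-1],"spin": 0,"grip": 0}
    - {"travel": [-1.9,0.6,-1.6],"spin": 0,"grip": 0}
    - {"travel": [-2.5,0.7,-2.3],"spin": 0,"grip": 0}
    - {"travel": [-2.5,0.7,-2.3],"spin": 0,"grip": 0}

```text
clock: 3.95
position: [568.1, 134.3, 105.0]
orientation: [0.099, 0.7, -0.099, 0.7]
force: [0.1, 0.0, -0.1]
width: 0.003
```

```bash
python3 - <<'E'
from h import *
s=ctrl.state();y,M=yaw();print(s["position"],ST(s["position"]),y,s["force"])
im=ctrl.get_image("side");cv2.imwrite("pics/side2.png",cv2.resize(im[130:430,180:480,::-1],None,fx=2,fy=2))
E
```

```text
[568.13320333 134.27906434 104.97913455] [ -9.90593636 144.97168759 104.97913455] 73.85569492966329 [ 0.06234889  0.03494894 -0.09419585]
```

View pics/side2.png

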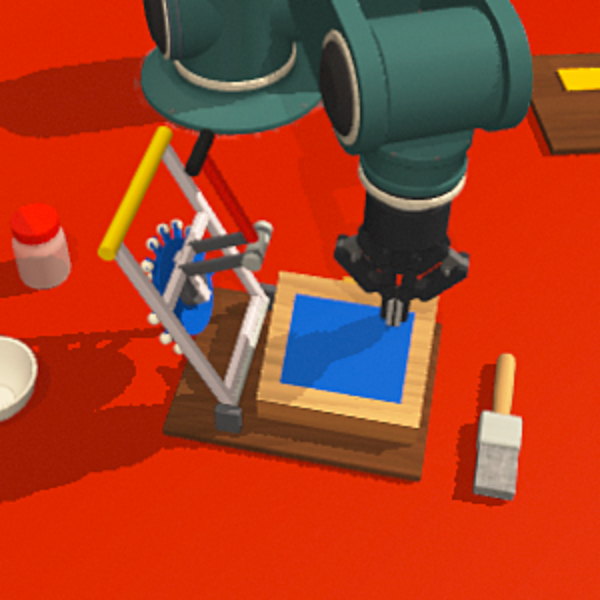

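Emit:
carry_out:
  deltas:
    - {"travel": [-0.6,0.2,-1.2],"spin": 0,"grip": 0}
    - {"travel": [-1.1,0.3,-2.4],"spin": 0,"grip": 0}
    - {"travel": [-1.5,0.4,-3.6],"spin": 0,"grip": 0}
    - {"travel": [-1.8,0.5,-4.6],"spin": 0,"grip": 0}
    - {"travel": [-2,0.6,-5.4],"spin": 0,"grip": 0}

```text
clock: 4.62
position: [548.5, 140.2, 50.9]
orientation: [0.099, 0.7, -0.099, 0.7]
force: [0.6, -0.2, 0.6]
width: -0.004
```

Emit:
carry_out:
  deltas:
    - {"travel": [-0.1,0,-0.3],"spin": 0,"grip": 0}
    - {"travel": [-0.1,0,-0.5],"spin": 0,"grip": 0}

```text
clock: 4.88
position: [547.8, 140.2, 46.7]
orientation: [0.099, 0.7, -0.099, 0.7]
force: [-0.6, 0.3, -0.7]
width: -0.001
```

Emit:
carry_out:
  deltas:
    - {"travel": [0,0,-0.2],"spin": 0,"grip": 0}
    - {"travel": [0,0,-0.3],"spin": 0,"grip": 0}
    - {"travel": [0,0,-0.3],"spin": 0,"grip": 0}

```text
clock: 5.25
position: [548.1, 140.3, 45.7]
orientation: [0.099, 0.7, -0.099, 0.7]
force: [-11.7, -1.9, 21.5]
width: -0.001
```

```bash
python3 - <<'E'
from h import *
s=ctrl.state();print(ST(s["position"]),s["force"])
im=ctrl.get_image("side");cv2.imwrite("pics/side3.png",cv2.resize(im[130:430,180:480,::-1],None,fx=2,fy=2))
im=ctrl.get_image("side");s=ctrl.state();print(s["force"])
E
```

```text
[-30.83121479 145.17278606  45.73292509] [-11.74534355  -1.9497011   21.46844179]
[-12.05045139  -1.55073069  20.91871207]
```

View pics/side3.png

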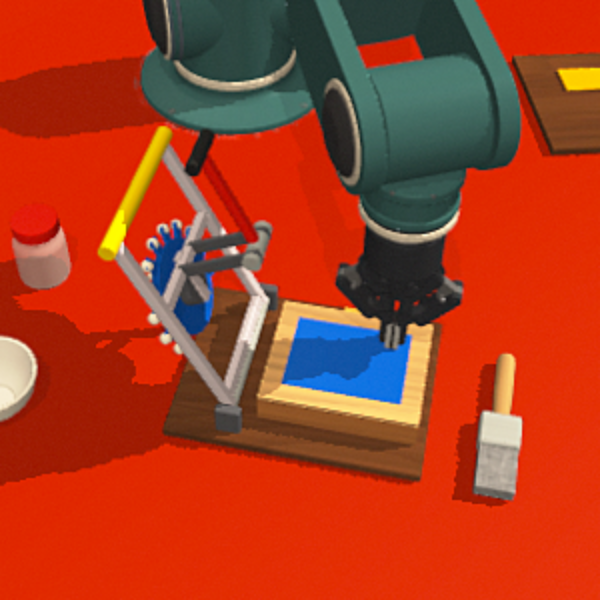

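Emit:
carry_out:
  deltas:
    - {"travel": [0,0,6],"spin": 0,"grip": 0}
    - {"travel": [0,0,12],"spin": 0,"grip": 0}
    - {"travel": [0,0,18],"spin": 0,"grip": 0}
    - {"travel": [0,0,24],"spin": 0,"grip": 0}
    - {"travel": [0,0,30],"spin": 0,"grip": 0}

```text
clock: 5.98
position: [547.5, 140.1, 346.1]
orientation: [0.099, 0.7, -0.099, 0.7]
force: [1.3, 0.6, 0.0]
width: -0.004
```

Emit:
carry_out:
  deltas:
    - {"travel": [0,0,4],"spin": 0,"grip": 0}
    - {"travel": [-0.8,-6,4],"spin": 0,"grip": 0}
    - {"travel": [-1.6,-12,4],"spin": 0,"grip": 0}
    - {"travel": [-2.4,-18,4],"spin": 0,"grip": 0}
    - {"travel": [-3.2,-22,4],"spin": 0,"grip": 0}

```text
clock: 6.6
position: [515.2, -82.1, 384.0]
orientation: [0.1, 0.7, -0.1, 0.7]
force: [-0.5, 0.5, 0.3]
width: 0.005
```

```bash
python3 - <<'E'
from h import *
s=ctrl.state();print(s["position"],ST(s["position"]),s["force"],((W(0,-75,272)-s["position"])/10).round(1))
for n in ["side","top","wrist"]:
    im=ctrl.get_image(n);
    if n!="wrist": im=cv2.resize(im[100:400,180:480],None,fx=2,fy=2)
    cv2.imwrite(f"pics/{n}4.png",im[:,:,::-1])
E
```

```text
[515.20084808 -82.07630035 383.98813044] [-3.75320383e-01 -7.75606593e+01  3.83988130e+02] [-0.53360831  0.4585221   0.25400807] [  0.1   0.2 -11.2]
```

View pics/side4.png

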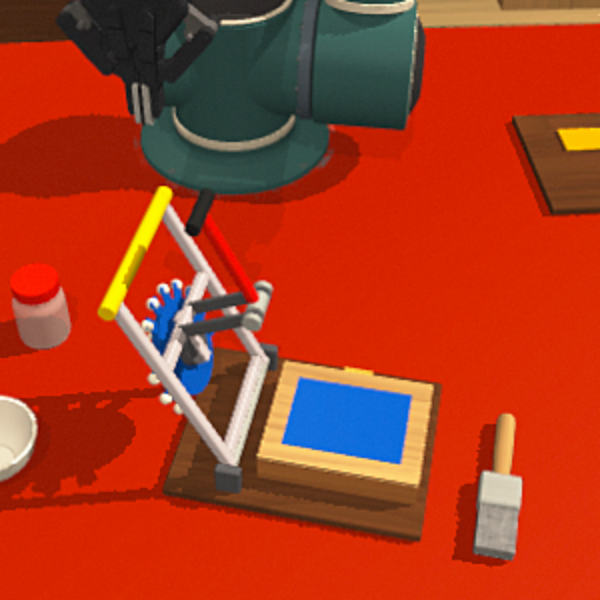

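View pics/wrist4.png

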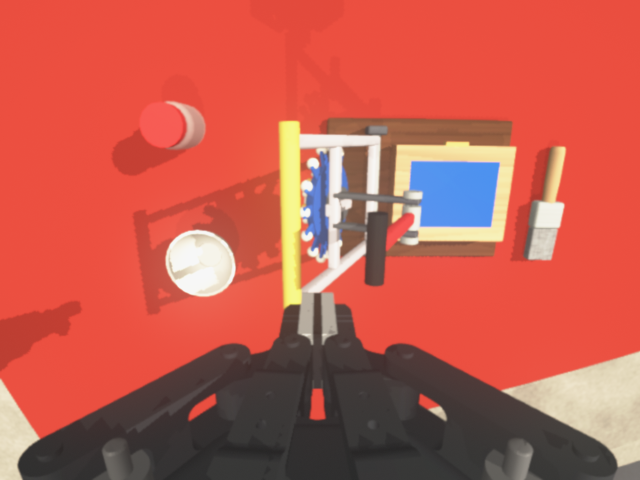

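```bash
python3 - <<'E'
from h import *
C=cam("wrist")
print(ST(onz(C,(376,214),299)),ST(onz(C,(375,284),299)),ST(onz(C,(375,248),299)))
print("rail",ST(onz(C,(290,125),241)),ST(onz(C,(293,300),241)))
E
```

```text
[-25.44282986 -38.33377838 299.        ] [ 23.594835   -36.76760313 299.        ] [ -2.35666624 -37.96278445 299.        ]
rail [-82.44265236 -97.07468389 241.        ] [ 63.31284559 -97.81309205 241.        ]
```

Emit:
carry_out:
  deltas:
    - {"travel": [0,0,-4],"spin": 0,"grip": 0}
    - {"travel": [0,0,-8],"spin": 0,"grip": 0}
    - {"travel": [0,0,-11],"spin": 0,"grip": 0}
    - {"travel": [0.4,1.5,-11],"spin": 0,"grip": 0}
    - {"travel": [0.8,2.8,-11],"spin": 0,"grip": 0}

```text
clock: 7.38
position: [524.4, -50.3, 275.3]
orientation: [0.099, 0.7, -0.099, 0.701]
force: [-0.3, -0.1, 1.0]
width: 0.002
```

Emit:
carry_out:
  deltas:
    - {"travel": [0.3,1,0],"spin": 0,"grip": 0}
    - {"travel": [0.6,2,0],"spin": 0,"grip": 0}
    - {"travel": [0.9,3,0],"spin": 0,"grip": 0}
    - {"travel": [1.2,4.2,0],"spin": 0,"grip": 0}
    - {"travel": [1.5,5.4,0],"spin": 0,"grip": 0}

```text
clock: 8.0
position: [539.0, 3.0, 273.7]
orientation: [0.099, 0.7, -0.099, 0.7]
force: [1.2, -0.3, 0.1]
width: 0.0
```

```bash
python3 - <<'E'
from h import *
s=ctrl.state();print(s["position"],ST(s["position"]),s["force"])
for n in ["side"]:
    im=ctrl.get_image(n);
    if n!="wrist": im=cv2.resize(im[100:400,180:480],None,fx=2,fy=2)
    cv2.imwrite(f"pics/{n}5.png",im[:,:,::-1])
E
```

```text
[538.96979339   2.99922748 273.67891917] [ -1.28546789  10.76815721 273.67891917] [ 1.21106372 -0.33601332  0.13557279]
```

View pics/side5.png

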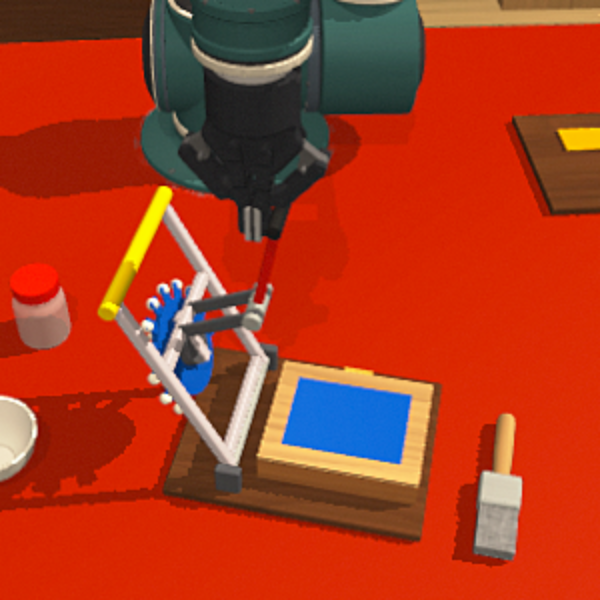

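Pushing works: the foot at (280,218) sits just ahead of the fingertips. I'll keep pushing past the vertical.

Emit:
carry_out:
  deltas:
    - {"travel": [0.3,1,0],"spin": 0,"grip": 0}
    - {"travel": [0.6,2,0],"spin": 0,"grip": 0}
    - {"travel": [0.9,3,0],"spin": 0,"grip": 0}
    - {"travel": [1.1,4,0],"spin": 0,"grip": 0}
    - {"travel": [1.4,5,0],"spin": 0,"grip": 0}

```text
clock: 8.68
position: [552.9, 52.9, 273.7]
orientation: [0.099, 0.7, -0.099, 0.7]
force: [0.2, 1.3, -0.4]
width: 0.003
```

Emit:
carry_out:
  deltas:
    - {"travel": [0,0,5],"spin": 0,"grip": 0}
    - {"travel": [0,0,9],"spin": 0,"grip": 1}
    - {"travel": [0,0,9],"spin": 0,"grip": 1}
    - {"travel": [0,0,9],"spin": 0,"grip": 1}

```text
clock: 9.18
position: [552.8, 52.4, 363.0]
orientation: [0.099, 0.7, -0.099, 0.7]
force: [-0.4, -0.7, -0.6]
width: 0.638
```

```bash
python3 - <<'E'
from h import *
s=ctrl.state();print(s["position"],ST(s["position"]),s["force"])
for n in ["side","wrist"]:
    im=ctrl.get_image(n);
    if n!="wrist": im=cv2.resize(im[100:400,180:480],None,fx=2,fy=2)
    cv2.imwrite(f"pics/{n}6.png",im[:,:,::-1])
E
```

```text
[552.8105121   52.4237786  362.96676635] [ -1.78332329  62.09167898 362.96676635] [-0.44568217 -0.74963052 -0.55290848]
```

View pics/side6.png

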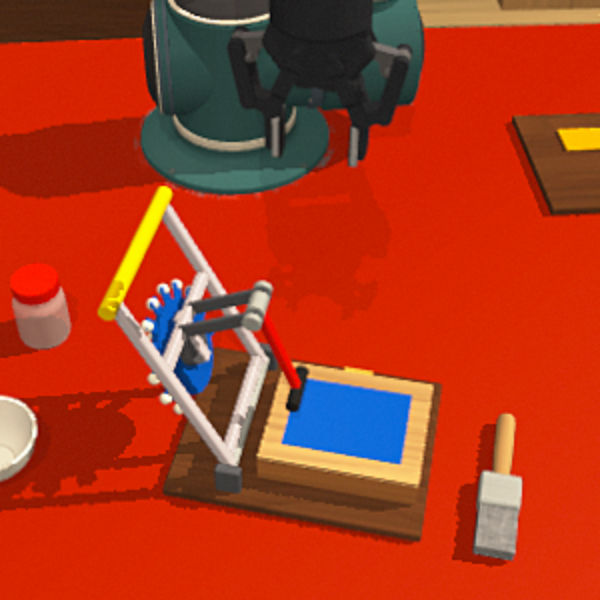

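View pics/wrist6.png

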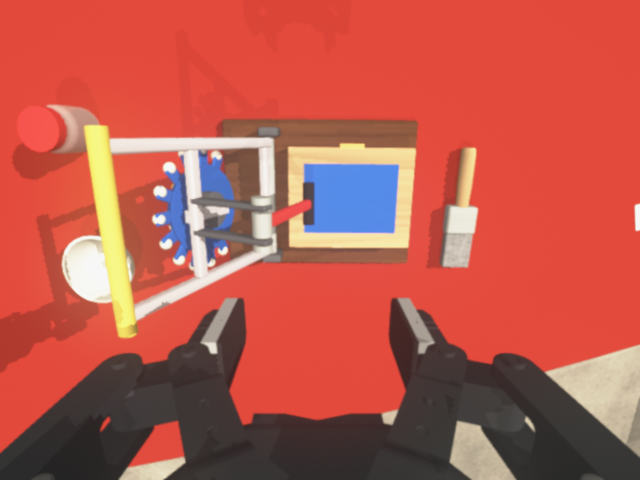

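Emit:
carry_out:
  deltas:
    - {"travel": [-1.4,-5,0],"spin": 0,"grip": 1}
    - {"travel": [-2.9,-10.5,0],"spin": 0,"grip": 1}
    - {"travel": [-4.3,-15.5,0],"spin": 0,"grip": 1}
    - {"travel": [-4.3,-15.5,-3],"spin": 0,"grip": 1}
    - {"travel": [-4.3,-15.5,-6],"spin": 0,"grip": 1}

```text
clock: 9.9
position: [509.4, -103.5, 302.1]
orientation: [0.1, 0.7, -0.1, 0.7]
force: [-0.1, 0.0, 1.1]
width: 0.999
```

```bash
python3 - <<'E'
from h import *
s=ctrl.state();print(s["position"],ST(s["position"]),s["force"],s["width"])
S=cam("side");print("foot pred zoom",(proj(S,W(0,52,80))-[180,100])*2, "rail", (proj(S,W(0,-99,237))-[180,100])*2)
C=cam("wrist");im=ctrl.get_image("wrist");cv2.imwrite("pics/wrist7.png",im[:,:,::-1])
hsv=cv2.cvtColor(im,cv2.COLOR_RGB2HSV);m=cv2.inRange(hsv,(25,150,120),(35,255,255))
n,l,st,c=cv2.connectedComponentsWithStats(m);i=1+np.argmax(st[1:,4]);print(st[i],c[i],ST(onz(C,c[i],237)))
E
```

```text
[ 509.3772916  -103.49465442  302.06808077] [ 7.88538893e-03 -9.97532899e+01  3.02068081e+02] [-0.08571741  0.03733858  1.14005362] 0.9988797091135687
foot pred zoom [295.9655708  388.55869256] rail [136.40639411 250.26372053]
[306 115   5 269 436] [307.62614679 252.38302752] [  -5.58710485 -105.30594905  237.        ]
```

View pics/wrist7.png

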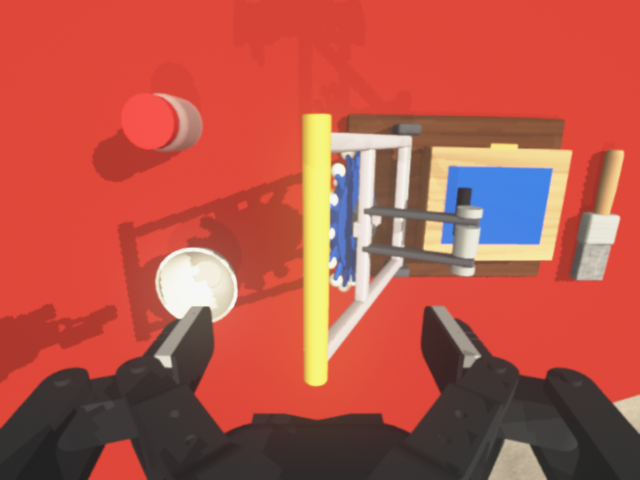

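Emit:
carry_out:
  deltas:
    - {"travel": [0,0,-3],"spin": 0,"grip": 1}
    - {"travel": [0,0,-6],"spin": 0,"grip": 1}
    - {"travel": [0,0,-8.4],"spin": 0,"grip": 1}
    - {"travel": [0,0,-8.4],"spin": 0,"grip": 0.4}
    - {"travel": [0,0,-8.4],"spin": 0,"grip": 0.15}
  newtons: 25

```text
clock: 10.58
position: [510.0, -102.8, 220.9]
orientation: [0.099, 0.7, -0.099, 0.7]
force: [0.4, -0.3, 0.5]
width: 0.606
```

Emit:
carry_out:
  deltas:
    - {"travel": [0,0,0],"spin": 0,"grip": 0}
    - {"travel": [0,0,0],"spin": 0,"grip": 0}
    - {"travel": [0,0,0],"spin": 0,"grip": 0}
    - {"travel": [0,0,0],"spin": 0,"grip": 0}

```text
clock: 11.08
position: [509.9, -103.2, 220.5]
orientation: [0.099, 0.7, -0.1, 0.7]
force: [-1.7, -4.3, 6.0]
width: 0.176
```

```bash
python3 - <<'E'
from h import *
s=ctrl.state();p=s["position"];print(p,ST(p),s["force"],s["width"])
im=ctrl.get_image("side");cv2.imwrite("pics/side8.png",cv2.resize(im[100:400,180:480,::-1],None,fx=2,fy=2))
for f in [.45,.4,.35,.3,.25,.2,.15,.1,.05,.0,-.01]:
    a=np.array([-230*np.sin(f),30+230*np.cos(f)]);b=np.array([-230*np.sin(.45),30+230*np.cos(.45)])
    d=a-b; print(f,np.r_[EY*d[0],d[1]].round(1))
E
```

```text
[ 509.93264469 -103.19780289  220.49905405] [  0.45836852 -99.31328673 220.49905405] [-1.6741928  -4.31874697  5.97935814] 0.17579123718913678
0.45 [0. 0. 0.]
0.4 [ 2.9 10.1  4.7]
0.35 [ 5.9 20.3  9. ]
0.3 [ 8.9 30.8 12.6]
0.25 [12.  41.4 15.7]
0.2 [15.2 52.2 18.3]
0.15 [18.3 63.1 20.3]
0.1 [21.5 74.  21.7]
0.05 [24.7 85.  22.6]
0.0 [27.9 96.1 22.9]
-0.01 [28.6 98.3 22.9]
```

View pics/side8.png

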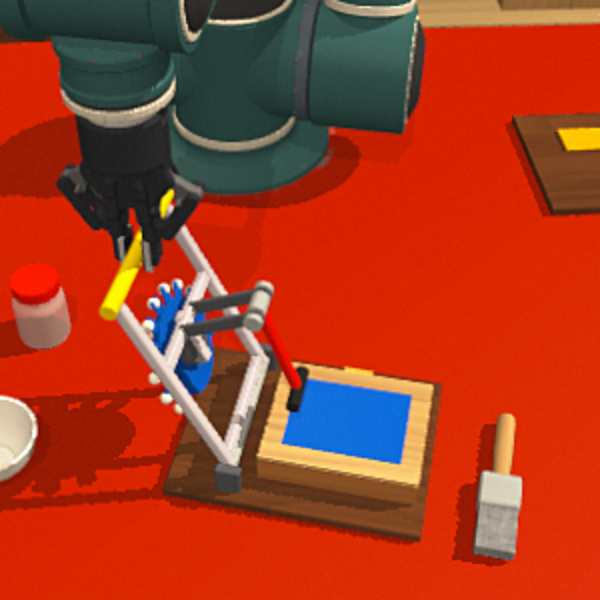

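Emit:
carry_out:
  deltas:
    - {"travel": [0.3,1.0,0.5],"spin": 0,"grip": 0}
    - {"travel": [0.6,2.0,0.9],"spin": 0,"grip": 0}
    - {"travel": [0.9,3.1,1.3],"spin": 0,"grip": 0}
    - {"travel": [1.2,4.1,1.6],"spin": 0,"grip": 0}
    - {"travel": [1.5,5.2,1.8],"spin": 0,"grip": 0}

```text
clock: 11.75
position: [525.4, -50.5, 238.7]
orientation: [0.099, 0.699, -0.1, 0.701]
force: [5.1, -4.8, 6.4]
width: 0.175
```

Emit:
carry_out:
  deltas:
    - {"travel": [0.2,0.6,0.1],"spin": 0,"grip": 0}
    - {"travel": [0.4,1.3,0.2],"spin": 0,"grip": 0}
    - {"travel": [0.6,2.0,0.3],"spin": 0,"grip": 0}
    - {"travel": [0.8,2.6,0.4],"spin": 0,"grip": 0}
    - {"travel": [0.9,3.2,0.4],"spin": 0,"grip": 0}

```text
clock: 12.38
position: [534.7, -18.5, 242.2]
orientation: [0.099, 0.699, -0.099, 0.701]
force: [7.6, -4.4, 4.6]
width: 0.176
```

```bash
python3 - <<'E'
from h import *
s=ctrl.state();p=s["position"];print(p,ST(p),s["force"],s["width"])
im=ctrl.get_image("side");cv2.imwrite("pics/side9.png",cv2.resize(im[100:400,180:480,::-1],None,fx=2,fy=2))
E
```

```text
[534.65647288 -18.54387682 242.23023816] [  0.58281216 -11.12292788 242.23023816] [ 7.5799973  -4.43514188  4.55708357] 0.17645304275515025
```

View pics/side9.png

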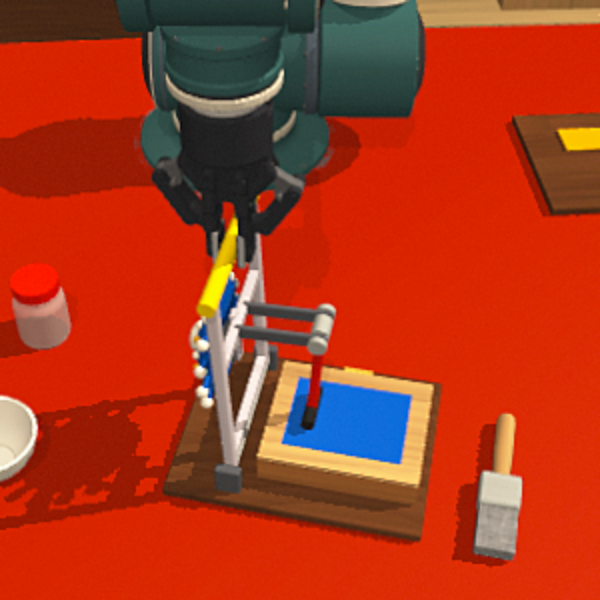

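Emit:
carry_out:
  deltas:
    - {"travel": [0.0,0.3,0],"spin": 0,"grip": 0}
    - {"travel": [0.1,0.6,0],"spin": 0,"grip": 0}
    - {"travel": [0.1,0.8,0],"spin": 0,"grip": 0}

```text
clock: 12.8
position: [536.5, -10.9, 242.5]
orientation: [0.099, 0.698, -0.1, 0.702]
force: [21.9, -7.9, 2.5]
width: 0.178
```

Emit:
carry_out:
  deltas:
    - {"travel": [0.0,0.1,0],"spin": 0,"grip": 0}
    - {"travel": [0,0.2,0],"spin": 0,"grip": 0}
    - {"travel": [0,0.2,0],"spin": 0,"grip": 0}

```text
clock: 13.18
position: [536.6, -9.0, 242.4]
orientation: [0.099, 0.698, -0.099, 0.702]
force: [21.6, -7.2, 2.4]
width: 0.173
```

Emit:
carry_out:
  deltas:
    - {"travel": [0.1,0,0],"spin": 0,"grip": 0}
    - {"travel": [0.2,0,0],"spin": 0,"grip": 0}
    - {"travel": [0.2,0,0],"spin": 0,"grip": 0}

```text
clock: 13.55
position: [537.0, -8.4, 242.4]
orientation: [0.099, 0.7, -0.099, 0.7]
force: [0.4, -1.1, 7.0]
width: 0.174
```

```bash
python3 - <<'E'
from h import *
s=ctrl.state();p=s["position"];print(p,ST(p),s["force"],[s["force"][:2]@EX,s["force"][:2]@EY],s["width"])
im=ctrl.get_image("side");cv2.imwrite("pics/side10.png",cv2.resize(im[180:330,240:400,::-1],None,fx=4,fy=4,interpolation=cv2.INTER_CUBIC))
S=cam("side")
f=lambda q:((proj(S,W(*q))-[240,180])*4).round()
print("rail+85",f((85,0,260)),"post bottom",f((70,0,30)),"foot @0 ",f((25,69,53)),"pivot",f((0,80,167)))
print("rail .05 lean",f((85,-11.5,260)))
E
```

```text
[536.98350089  -8.35855699 242.35639306] [-2.41711858e-02 -6.92809441e-01  2.42356393e+02] [ 0.39414536 -1.07838866  7.01779924] [np.float64(0.6793561504150988), np.float64(-0.9256067728136362)] 0.17399393177219868
rail+85 [194. 306.] post bottom [220. 611.] foot @0  [375. 535.] pivot [413. 345.]
rail .05 lean [167. 302.]
```

View pics/side10.png

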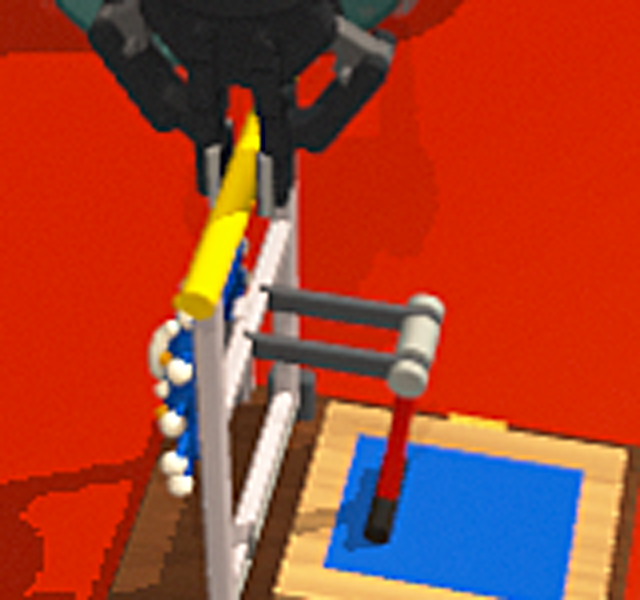

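Emit:
carry_out:
  deltas:
    - {"travel": [0,0.1,0],"spin": 0,"grip": 0}
    - {"travel": [0,0.2,0],"spin": 0,"grip": 0}
    - {"travel": [0,0.2,0],"spin": 0,"grip": 0}
    - {"travel": [0,0.2,0],"spin": 0,"grip": 0}

```text
clock: 14.1
position: [537.3, -7.1, 242.4]
orientation: [0.099, 0.699, -0.1, 0.701]
force: [4.5, -7.7, 6.7]
width: 0.173
```

```bash
python3 - <<'E'
from h import *
s=ctrl.state();p=s["position"];print(ST(p),s["force"],[s["force"][:2]@EX,s["force"][:2]@EY],s["width"])
im=ctrl.get_image("side");cv2.imwrite("pics/side11.png",cv2.resize(im[180:330,240:400,::-1],None,fx=4,fy=4,interpolation=cv2.INTER_CUBIC))
im=ctrl.get_image("top");cv2.imwrite("pics/top11.png",im[:,:,::-1])
E
```

```text
[-7.37281912e-02  6.18562791e-01  2.42402473e+02] [ 4.53867126 -7.74362835  6.74426138] [np.float64(6.518860786560116), np.float64(-6.169908490452461)] 0.173256690955528
```

View pics/side11.png

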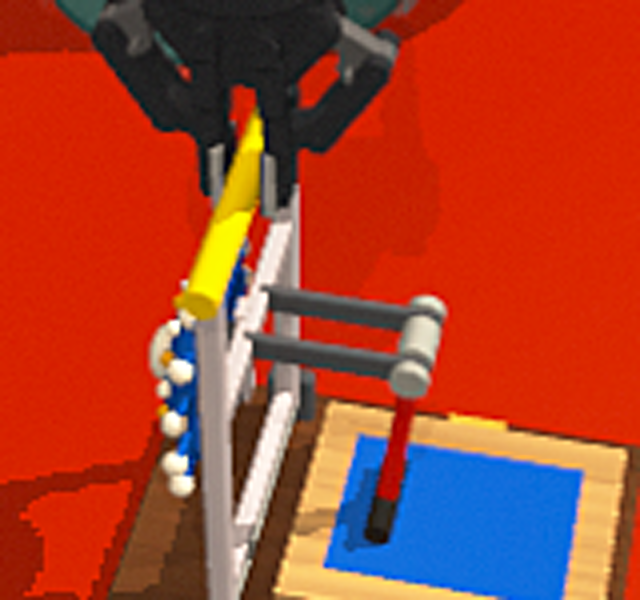

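View pics/top11.png

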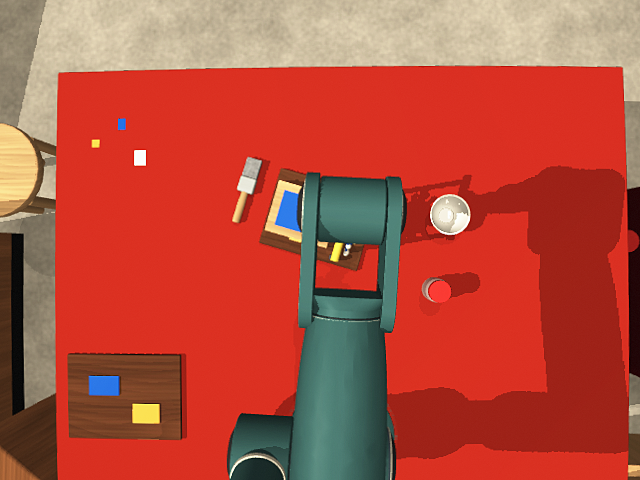

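The push force rises and the rail has stopped moving, so the foot is resting on the lid. The bystanders have not moved, so I'm handing in.

```bash
python3 - <<'E'
from rig import ctrl
print(ctrl.finish_job()); s=ctrl.state(); print(s["clock"],s["position"],s["force"],s["width"])
E
```

```text
the job is handed in; nothing more can be done
None
the job is handed in; nothing more can be done
```

The headdress frame is upright with the kickstand foot on the closed lid, and the gripper is still holding the yellow rail. I handed the job in at about 14 s, and it reports no verdict.

- **Lid:** I pushed it shut with the closed fingers until it pressed on the tray. The last reading was 21 N with the fingertips at 45.7 mm, matching the 46 mm closed height.
- **Kickstand:** I pushed it over the top and it fell to its stop. The foot appeared where I predicted it in the side picture.
- **Frame:** I gripped the rail with 25 N and raised the frame along its arc until the rail was within about 1 mm of upright. A further 2 mm nudge moved the rail only 1.3 mm and the resistance rose to 6 N, so the foot is bearing on the lid.
- **Bystanders:** The bowl, jar and brush look unmoved in the last top picture.

**Sideways force:** about 22 N built up along the rail near the end of the raise, from a slight misalignment. I eased it by shifting 2 mm, and about 6.5 N of it was left when I handed in.

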